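# Clamp the pendant board in its dressing-table stand with the ratchet wrench

## Task

Take the little peg board out of its wooden rack and stand it on its lower edge in the middle of the open slot of the white stand, then let go of it. Then swing the ratchet wrench on the stand's sloping face back and forth, letting it slip back freely between the pulls, until the nut comes up against its stop and the metal jaw grips the board firmly upright. Let go of the wrench, and leave the jar, bangle, comb and pendant where they are.

Things in the scene. Friction and masses are not known exactly. Their poses are not given: they have to be found in the camera images.
- board_center (a point): centre (half-way up) of the loose peg board: plain light MDF, 12 mm thick (x axis), 110 mm wide (y), 120 mm tall (z up), about 0.14 kg; four thin brass pegs right through it, 40 mm left and right of its middle, stand out 12 mm each side (the middle of the upper edge is clear to grip). Faces alike. It starts upright in the rack.
- rack: fixed brown wooden rack, 70 x 130 mm, 46 mm tall; origin under its centre, y along its slot. The slot is 15 mm wide, its floor 12 mm above the table; the upper 86 mm of the board show above it.
- plinth: fixed white MDF stand, 208 mm deep (x), 250 wide (y); origin on the table under it. Its x axis points roughly at the robot. The side away from the robot is a face sloping 30 degrees from level, 150 mm long: low edge x = -99, z = 38 mm; high edge x = 31, z = 113 mm. At the robot's side of it is a slot along y, open above, between a sliding aluminium jaw (top z = 112 mm) and a fixed white one (114).
- slot (a point): middle of the slot's floor, in the stand's axes: x across, y along. Floor 70 mm above the table, 42 mm below the jaws' tops; jaws 130 mm long. The slot starts 22 mm wide, x = -11 to +11 mm; the fixed jaw stays at +11, the aluminium one closes towards it, so the clamped board ends at x = +5 mm. Until clamped, a released board may lean some degrees.
- bolt (a point): on the sloping face, on the axis of nut and wrench, in the stand's axes. The axis is square to the slope: it leans 30 degrees from the vertical towards the stand's -x (away from the robot), so square to the slope the tool comes down pointing back towards the robot.
- handle_grip (a point): centre of the wrench's black rubber handle: 16 mm across (x axis, up the slope at wrench 0), 80 mm long (y axis; it points along -y from the bolt), 22 mm high (z axis, square to the slope). 115 mm from the bolt's axis, 28 mm above the slope: fingertips may pass it by 23 mm at most, so grip it square to the slope. Turns with the wrench. Head: steel disc of 58 mm.
- wrench (a joint): wrench angle, rad: -0.55 (handle up the slope) to +0.55 (down), stops at both; at 0 the handle points along the stand's -y (left as seen from the robot). Increasing (clockwise from above) drives the nut and tightens; decreasing slips freely over teeth 0.35 rad apart, so up to 0.35 rad of a pull is lost before it bites. Drive 4 N at the handle, slip 1.5 N; stays where left.
- nut (a joint): turn of the nut, rad: 0 at the start, stops dead at 2.5 (fully tight). The wrench moves it only forward; it holds by its own friction.
- jaw (a joint): travel of the aluminium jaw, m: 0 open, 4.12 mm per rad of the nut; it touches a 12 mm board at about 10 mm.
- jar: closed glass jar, 60 mm across, 75 mm tall; bystander; origin under its centre.
- bangle: steel bangle lying flat, 68 mm across, 8 mm high; bystander.
- comb: black plastic comb lying flat, 150 mm long; bystander.
- pendant: white ceramic pendant lying flat, 38 mm across, 9 mm high; bystander.
Things that resemble listed ones, but are neither listed nor needed, are in the scene too. Of the things that look like the part that bears board_center, the smallest one is meant.

How it is judged:
On the way, in this order (a step that is already met when the one before it is completed fails the run):
1. the board stands in the open slot, let go (x of board_center in the frame of plinth between 0.055 and 0.1 m and y of board_center in the frame of plinth between -0.025 and 0.025 m and z of board_center in the frame of plinth between 0.122 and 0.136 m and angle between board_center's own z axis and vertical below 0.35 rad and contact force between the fingers and board below 0.1 N and value of joint nut below 1 rad), for 0.2 s.
2. the nut has begun to turn under the wrench (value of joint nut between 0.3 and 2.2 rad).
At the end, for the whole second after the job is handed in: The nut is past 2.4 rad (stop at 2.5), the jaw presses the board with over 2 N, and the board stands at rest and released on the slot's floor, upright within 0.06 rad, within 25 mm of the slot's middle lengthwise, its centre within 5 mm of the clamped place across and in height (value of joint nut above 2.4 rad and contact force between jaw and board above 2 N and angle between board_center's own z axis and vertical below 0.06 rad and x of board_center in the frame of plinth between 0.076 and 0.086 m and y of board_center in the frame of plinth between -0.025 and 0.025 m and z of board_center in the frame of plinth between 0.125 and 0.135 m and linear speed of board below 0.01 m/s and contact force between the fingers and board below 0.1 N); the robot touches nothing.
It fails at once if a bystander is pushed more than 30 mm (distance of any of jar, bangle, comb, pendant from where it was at the start of the episode above 0.03 m).
It also fails if it takes over 66 s, if anything falls off the work surface, if the arm or the gripper's body presses on something with over 40 N, if the wrist force passes 120 N, or if a joint passes its speed limit or range.

## Robot

A 6-joint arm with a two-finger parallel gripper is mounted at the origin on the work surface. World frame = base frame: x ahead of the robot, y to its left, z up, the work surface at z = 0. Lengths are in m, angles in rad, forces in N, time in s.
With the tool pointing down it reaches from about 0.275 to 1 m from the base axis. Payload 8.4 kg.
Tool frame: the origin (TCP) lies on the centre line of the jaws, within the pads' length; the fingertips stand 17 mm ahead of it and the grasp point (between the pads) lies 2 mm behind it (bot.tcp_to_tips is the z of the fingertips in the tool frame, in m); z points along the fingers, y is the line along which they close (so a half turn about z gives the same grasp; the last joint's range is limited). The gripper opens to 85 mm and grips with 20 to 120 N. Pads are 22 mm wide; open, the fingers measure 114 mm over their backs; the gripper's body (76 mm by 85 mm) begins 54 mm behind the grasp point. The pads swing forward as they close: fully open they stand 13 mm farther back than shut.
Start: joints at [-1.238, 0.353, 1.633, -0, 1.155, -0.002], TCP at [0.205, -0.59, 0.248] pointing down, gripper open.
Joint ranges: [-2.63, 2.63], [-0.92, 2.1], [0.06, 2.66], [-1.3, 4.44], [0, 2.69], [-3.02, 3.02]. Speed limits (rad/s): [2.22, 2.22, 2.79, 3.14, 3.14, 3.14].

## Interface

Orientations are given as a unit quaternion [x, y, z, w].
In Python, from workcell import bot, hand, kinematics, get_obs, vision, hand_in gives the robot as it stands. The module is installed in compiled form; this text tells all that it offers. Calls block until the motion is done:
- bot.reach(position, orientation): joint-space move of the TCP to a pose.
- bot.servo_line(position, ori=None, velocity=0.15): straight line of the TCP; ori=None keeps the orientation; velocity is the mean speed in m/s.
- bot.goto_joints(angles): joint-space move.
- hand.move_gripper(opening, strength=None): finger opening in m; strength is the grip in N (None keeps the last); returns when the fingers have stopped.
- bot.dwell(seconds).
- kinematics.solve_ik(position, orientation): joint angles nearest the present ones, or None.
- get_obs(): the state.
- vision.read_camera(name): name is "scene" or "top"; returns a dict with "frame" (420x560x3 uint8, red, green, blue), "intrinsics" (3x3 intrinsics, pixels), "dist" ([k1, k2, p1, p2, k3] as OpenCV has them; the pictures are not rectified), "view" (4x4, takes a point from world to camera coordinates). Camera axes: x right, y down, z forward; pixel columns grow to the right and rows downward; lengths in m; the calibration is good to about 2 mm. A picture is of the moment at which its call begins. There is no depth.
A pose or a line that the arm cannot do raises bot.IKError and nothing moves.
- hand_in(): hands the job in; it is judged then, once.
The state is a dict: "time_s": time; "joint_pos": joint angles; "joint_vel": joint speeds; "joint_efforts": joint torques, N m; "position": TCP position; "orientation": TCP orientation; "wrist_force": force on the tool from outside, world axes, zero at the start; "ft_torque": the same for the moment, N m; "gripper_width": finger opening in m; "grip_force": force on a finger pad.
Only numpy, scipy, OpenCV 4.12 (cv2) and the standard library are available. Lean on these libraries where they do the work, as an engineer would, in place of code of your own. Each camera call takes 0.05 s, during which the arm holds its last target. There are 200 camera calls.

## Working session

There is one attempt and no reset: what is moved stays moved. The work goes in short steps, each a Python script; the robot and the scene stay as the last script left them, time stands still between calls to the robot, and variables do not carry over. Pictures are saved under pics/ and viewed, at most 10 in all, crops included, and the job is handed in when it is done.

```bash
mkdir -p pics; cat > h.py <<'E'
import numpy as np, cv2
from workcell import bot, hand, kinematics, get_obs, vision, hand_in
from scipy.spatial.transform import Rotation as R
def cam(n):
    d=vision.read_camera(n); return {k:np.array(v) for k,v in d.items()}
def save(d,f,crop=None,s=1):
    im=d["frame"][...,::-1]
    if crop: x0,y0,x1,y1=crop; im=im[y0:y1,x0:x1]
    cv2.imwrite(f,cv2.resize(im,None,fx=s,fy=s,interpolation=cv2.INTER_CUBIC))
def ray(d,uv):
    p=cv2.undistortPoints(np.array(uv,float).reshape(-1,1,2),d["intrinsics"].astype(float),d["dist"].astype(float)).reshape(-1,2)
    V=d["view"]; r=np.c_[p,np.ones(len(p))]@V[:3,:3]; return -V[:3,:3].T@V[:3,3], r
def plane(d,uv,z):
    o,r=ray(d,uv); return o+r*((z-o[2])/r[:,2])[:,None]
def proj(d,P):
    V=d["view"]; return cv2.projectPoints(np.array(P,float).reshape(-1,1,3),cv2.Rodrigues(V[:3,:3])[0],V[:3,3],d["intrinsics"].astype(float),d["dist"].astype(float))[0].reshape(-1,2)
E
python3 - <<'E'
from h import *
for n in("scene","top"):
    d=cam(n); save(d,f"pics/{n}0.png",s=1.42); np.savez(f"{n}0.npz",**d)
    print(n,ray(d,[[280,210]]))
E
```

```text
scene (array([1.30849492, 0.4386144 , 0.76281575]), array([[-0.66881991, -0.43606662, -0.60227096]]))
top (array([ 0.36524799, -0.05621525,  1.07543652]), array([[ 0.22759231,  0.01851176, -0.97360222]]))
```

View pics/scene0.png

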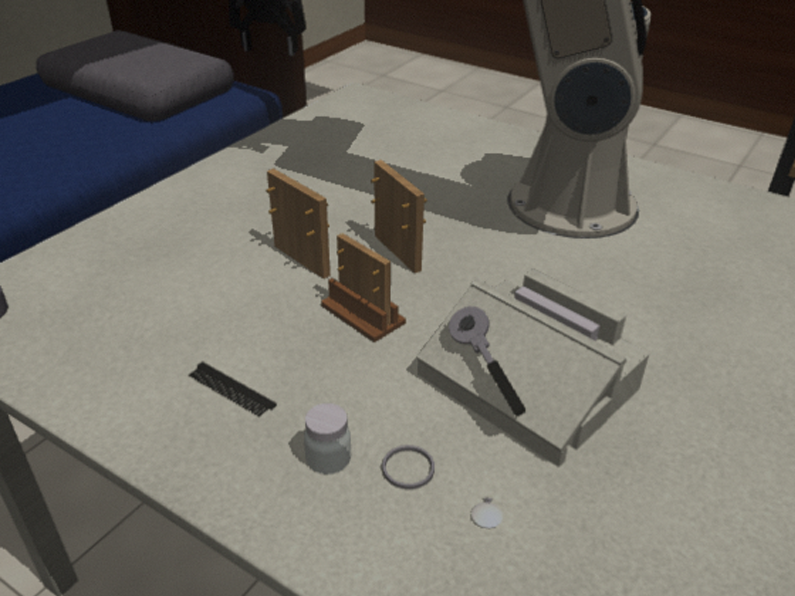

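View pics/top0.png

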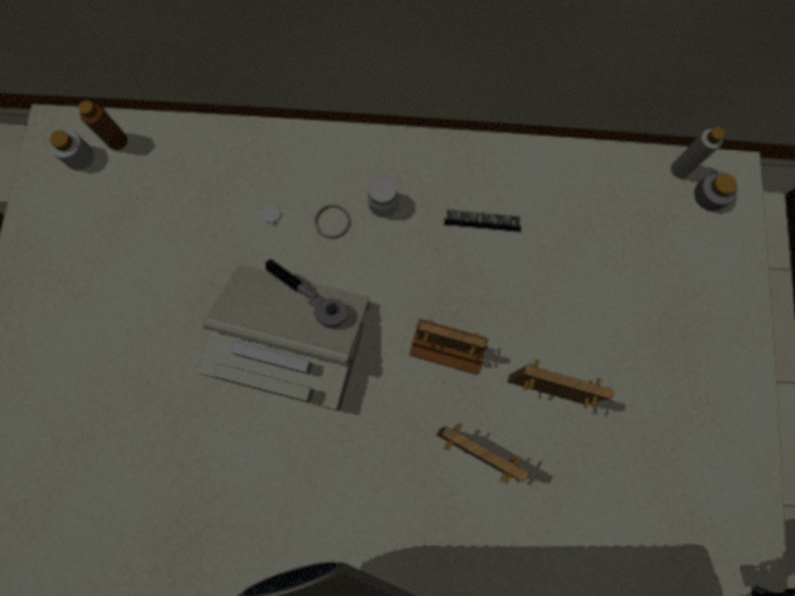

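Three peg boards: the top-view ones (pixels in the enlarged view) are at (452,340) in the brown rack, (565,385) and (483,455) free-standing. The one in the rack is the smallest and the only one in a rack, so it is the target. I'll confirm it in a crop.

```bash
python3 - <<'E'
import numpy as np,cv2
t=np.load("top0.npz")["frame"][...,::-1]; s=np.load("scene0.npz")["frame"][...,::-1]
a=cv2.resize(t[175:290,135:355],None,fx=3.6,fy=3.6,interpolation=cv2.INTER_CUBIC)
a=np.clip(a.astype(float)*1.9,0,255).astype(np.uint8)
cv2.imwrite("pics/topcrop.png",a)
b=cv2.resize(s[105:330,160:460],None,fx=2.65,fy=2.65,interpolation=cv2.INTER_CUBIC)
cv2.imwrite("pics/scenecrop.png",np.clip(b.astype(float)*1.2,0,255).astype(np.uint8))
E
```

```text
(no output)
```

View pics/topcrop.png

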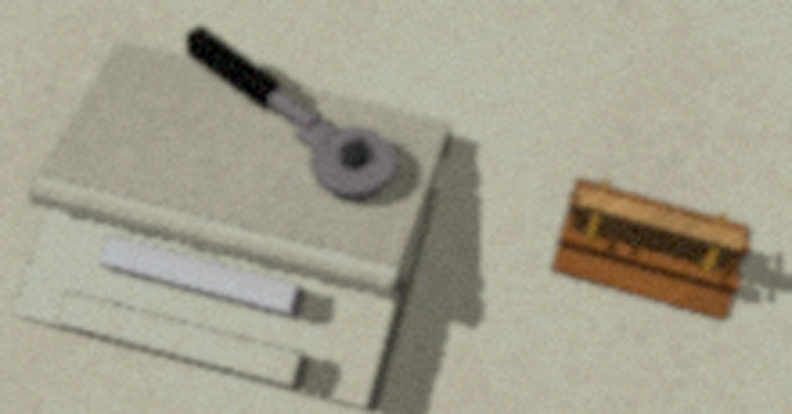

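View pics/scenecrop.png

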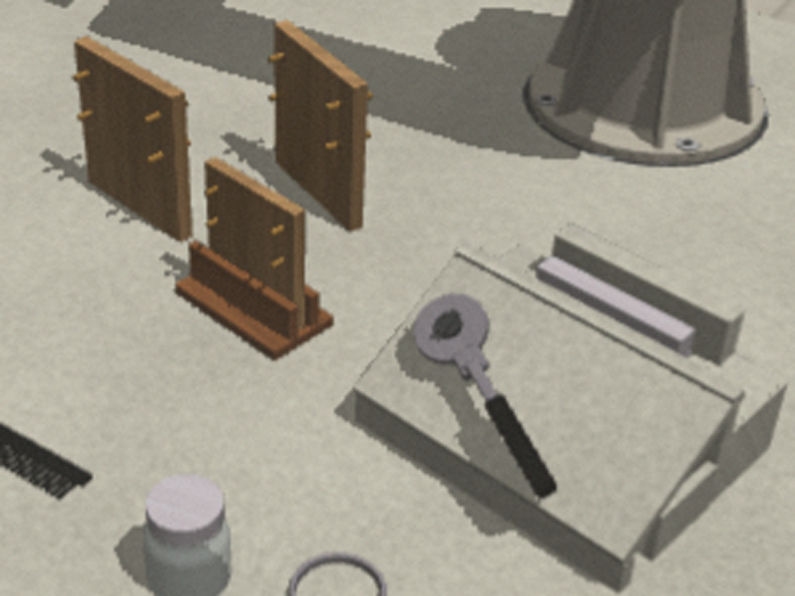

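The crops confirm it: the smallest board sits in the brown rack at top-crop (655,225). The stand's low edge runs (125,45)-(448,133), the aluminium jaw is at (200,275), and the wrench head is at (355,155) with its handle end at (195,38).

```bash
cat > m.py <<'E'
from h import *
t=dict(np.load("top0.npz")); s=dict(np.load("scene0.npz"))
T=lambda *p:np.array(p)/3.6+[135-.36,175-.36]
S=lambda *p:np.array(p)/2.65+[160-.3,105-.3]
def ln(n,a): print(n,np.round(a,4).tolist())
ln("low top",plane(t,T((125,45),(448,133)),.038)); ln("low scene",plane(s,S((356,392),(628,560)),.038))
ln("high top(L ridge,R)",plane(t,T((33,183),(408,277)),.113)); ln("high scene",plane(s,S((458,252),(738,400)),.113))
ln("alu top slotedge",plane(t,T((101,265),(294,314)),.112))
ln("alu top outer",plane(t,T((108,240),(299,289)),.112))
ln("white slotedge",plane(t,T((65,292),(302,354)),.114))
# alu mask
for n,d in(("top",t),("scene",s)):
    f=d["frame"].astype(int); m=((f[...,2]-f[...,1]>3)&(f.sum(2)>(300 if n=="top" else 400))).astype(np.uint8)
    k,l,st,c=cv2.connectedComponentsWithStats(m)
    for i in range(1,k):
        if st[i,4]>60:
            r=cv2.minAreaRect(np.argwhere(l==i)[:,::-1].astype(np.float32)); ln(n+" alu rect px %s"%(np.round(r[0]+r[1],1)),plane(d,[r[0]],.112))
# board in rack, top face z=.132
ln("board top face corners",plane(t,T((578,190),(748,227),(748,245),(576,208)),.132))
ln("board scene top corners",plane(s,S((207,162),(217,159),(303,208),(295,214)),.132))
ln("rack top base corners",plane(t,T((580,181),(553,268),(727,317)),.0))
ln("rack scene",plane(s,S((177,291),(276,355),(332,321)),.004))
# wrench head center & handle: triangulate
def tri(a,b):
    o1,r1=ray(t,a);o2,r2=ray(s,b);r1,r2=r1[0]/np.linalg.norm(r1),r2[0]/np.linalg.norm(r2)
    A=np.c_[r1,-r2];x=np.linalg.lstsq(A,o2-o1,rcond=None)[0];p,q=o1+x[0]*r1,o2+x[1]*r2
    return np.r_[(p+q)/2,np.linalg.norm(p-q)]
ln("head",tri(T((353,158)),S((451,328)))); ln("handle",tri(T((233,66)),S((521,446))))
ln("jar etc",plane(t,np.array([[383,190],[333,222],[271,215],[483,221]])/1.42,0.03))
o=get_obs(); print(o["time_s"],o["wrist_force"],o["gripper_width"],o["orientation"])
E
python3 m.py
```

```text
low top [[0.648, 0.2554, 0.038], [0.5997, 0.0167, 0.038]]
low scene [[0.6081, 0.0179, 0.038], [0.6481, 0.2613, 0.038]]
high top(L ridge,R) [[0.5295, 0.2811, 0.113], [0.4857, 0.0292, 0.113]]
high scene [[0.4954, 0.0389, 0.113], [0.5386, 0.2827, 0.113]]
alu top slotedge [[0.479, 0.2292, 0.112], [0.4567, 0.1004, 0.112]]
alu top outer [[0.4956, 0.2268, 0.112], [0.473, 0.0989, 0.112]]
white slotedge [[0.4596, 0.2496, 0.114], [0.4314, 0.0923, 0.114]]
board top face corners [[0.5471, -0.0763, 0.132], [0.5309, -0.1863, 0.132], [0.5193, -0.1867, 0.132], [0.5353, -0.0758, 0.132]]
board scene top corners [[0.5259, -0.1846, 0.132], [0.5174, -0.1806, 0.132], [0.5369, -0.0805, 0.132], [0.5474, -0.081, 0.132]]
rack top base corners [[0.5793, -0.0801, 0.0], [0.5139, -0.0648, 0.0], [0.4875, -0.192, 0.0]]
rack scene [[0.5514, -0.2044, 0.004], [0.5738, -0.0819, 0.004], [0.5094, -0.0682, 0.004]]
head [0.5648, 0.0736, 0.0983, 0.0015]
handle [0.6279, 0.1664, 0.0767, 0.0007]
jar etc [[0.8186, 0.0067, 0.03], [0.7475, 0.0953, 0.03], [0.7532, 0.2135, 0.03], [0.77, -0.1857, 0.03]]
0.1 [-0.14904785 -0.85117776  1.83623308] 0.08524942803919941 [ 9.86025886e-01  1.66590960e-01 -1.04472512e-04 -6.27210942e-04]
```

Measurements hold together: the board top is 12x110 mm, the head-to-handle distance is 114 mm, and the bolt lands mid-slope. The wrench is near +0.46. I'll check IK, then grasp the board.

```bash
cat >> h.py <<'E'
YAW=.174
X=np.array([-np.cos(YAW),np.sin(YAW),0]);Y=np.array([-np.sin(YAW),-np.cos(YAW),0]);Z=np.array([0,0,1.])
SLOT=np.array([.4565,.167,.070]); O=SLOT-.076*X-.07*Z
E_=np.cos(np.pi/6)*X+.5*Z; N=-.5*X+np.cos(np.pi/6)*Z
B=O-.034*X+.0733*Y+.0755*Z
def quat(z,y): return R.from_matrix(np.c_[np.cross(y,z),y,z]).as_quat()
def down(yaw,s=1): return quat(-Z,s*np.array([np.cos(yaw),-np.sin(yaw),0]))
def wpose(a,h=.003,s=1,r=.115):
    rad=-np.cos(a)*Y-np.sin(a)*E_; t=np.sin(a)*Y-np.cos(a)*E_
    return B+r*rad+(.028+h)*N, quat(-N,s*t)
BP=np.array([.5327,-.1315])
E
python3 - <<'E'
from h import *
for s in(1,-1):
    print(s,"board",[np.round(kinematics.solve_ik(p,down(.178,s)),2) for p in([*BP,.26],[*BP,.112],[*SLOT[:2],.26],[*SLOT[:2],.171])])
    for a in(-.6,-.55,0,.46,.55):
        for h in(.003,.12):
            q=kinematics.solve_ik(*wpose(a,h,s)); print(s,a,h,None if q is None else np.round(q,2))
E
```

```text
1 board [array([-0.24,  0.22,  1.79, -0.  ,  1.13, -0.07]), array([-0.24,  0.41,  1.91, -0.  ,  0.83, -0.07]), array([ 0.35,  0.12,  1.91, -0.  ,  1.11,  0.53]), array([ 0.35,  0.23,  2.  , -0.  ,  0.91,  0.53])]
1 -0.6 0.003 [ 0.21  0.63  1.56  0.19  1.44 -0.29]
1 -0.6 0.12 [ 0.18  0.61  1.35  0.18  1.67 -0.27]
1 -0.55 0.003 [ 0.21  0.64  1.55  0.19  1.45 -0.24]
1 -0.55 0.12 [ 0.18  0.62  1.34  0.18  1.68 -0.22]
1 0 0.003 [0.21 0.75 1.41 0.19 1.47 0.31]
1 0 0.12 [0.18 0.73 1.21 0.18 1.7  0.33]
1 0.46 0.003 [0.17 0.83 1.32 0.17 1.49 0.75]
1 0.46 0.12 [0.15 0.81 1.11 0.16 1.72 0.77]
1 0.55 0.003 [0.16 0.84 1.3  0.17 1.5  0.83]
1 0.55 0.12 [0.14 0.83 1.09 0.16 1.72 0.85]Traceback (most recent call last):
  File "<stdin>", line 3, in <module>
    return _wrapfunc(a, 'round', decimals=decimals, out=out)
    return _wrapit(obj, method, *args, **kwds)
    result = getattr(arr, method)(*args, **kwds)
TypeError: unsupported operand type(s) for *: 'NoneType' and 'float'
```

```bash
python3 - <<'E'
from h import *
q=down(.178)
bot.reach([*BP,.30],q); hand.move_gripper(.05,30)
bot.servo_line([*BP,.112],velocity=.2)
hand.move_gripper(0.0,40)
o=get_obs(); print(o["time_s"],o["gripper_width"],o["grip_force"],o["wrist_force"])
bot.servo_line([*BP,.28],velocity=.12)
o=get_obs(); print(o["time_s"],o["gripper_width"],o["grip_force"],o["wrist_force"],o["position"])
bot.servo_line([*(SLOT[:2]+.002*X[:2]),.28],down(YAW),velocity=.2)
o=get_obs(); print(o["time_s"],o["gripper_width"],o["wrist_force"])
for n in("scene","top"):
    d=cam(n); np.savez(f"{n}1.npz",**d)
    if n=="scene": save(d,"pics/scene1.png",(260,40,480,270),2.6)
E
```

```text
4.0917 0.011894825368959399 39.75418031215668 [-1.51932904  0.05238123  6.28001637]
5.6417 0.011649754072010248 38.61533045768738 [-0.59570272  0.71355431 -1.48397158] [ 0.53231163 -0.13140825  0.27919964]
7.3333 0.011431034866275818 [-0.25180872 -0.34177188 -1.48453593]
```

View pics/scene1.png

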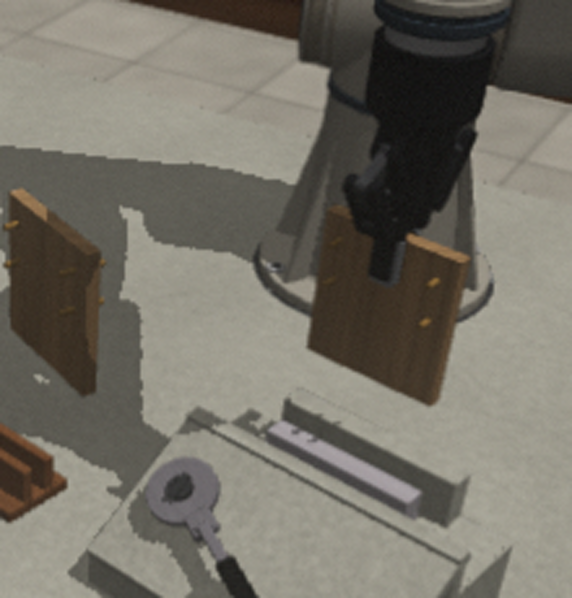

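The board hangs upright in the gripper; its lower edge runs (308,347)-(436,403) in the crop. I'll check that edge against the slot, lower with a force check, and release.

```bash
python3 - <<'E'
from h import *
s=dict(np.load("scene1.npz"))
P=plane(s,np.array([(308,347),(434,404)])/2.6+[260-.3,40-.3],.18)-SLOT
print("edge in slot axes",np.round(np.c_[P@X,P@Y],4))
p=SLOT+.002*X
bot.servo_line([*p[:2],.19],velocity=.15)
f0=np.array(get_obs()["wrist_force"])
for z in np.arange(.184,.166,-.003):
    bot.servo_line([*p[:2],z],velocity=.04)
    f=np.array(get_obs()["wrist_force"])-f0; print(round(z,3),f.round(1))
    if np.abs(f).max()>5: break
hand.move_gripper(.045)
o=get_obs(); print(o["time_s"],o["gripper_width"],o["grip_force"])
bot.dwell(.3)
bot.servo_line([*p[:2],.30],velocity=.25)
d=cam("scene"); np.savez("scene2.npz",**d); save(d,"pics/scene2.png",(260,40,480,270),2.6); print(get_obs()["time_s"])
E
```

```text
edge in slot axes [[-0.001   0.0567]
 [ 0.0005 -0.0531]]
0.184 [ 0.2 -0.5  0.3]
0.181 [ 0.3 -0.5 -0.8]
0.178 [-0.  -0.1 -0.2]
0.175 [-0.  -0.  -0.2]
0.172 [-0.2  0.1  0.2]
0.169 [-3.2 -2.1 15.1]
10.15 0.04514925498635203 0.0
11.175
```

View pics/scene2.png

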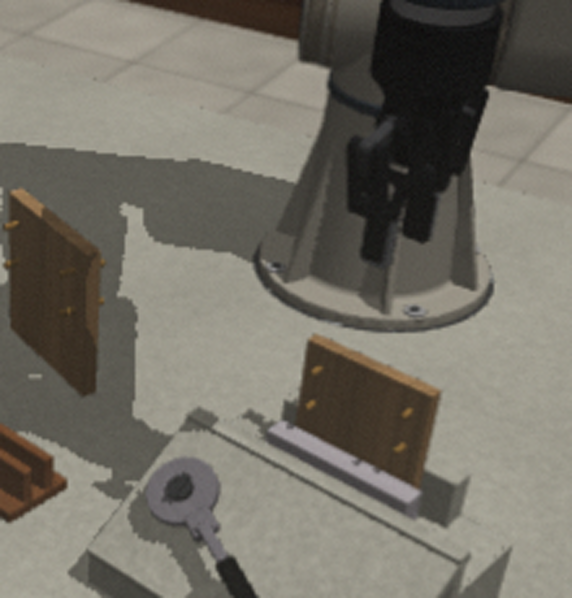

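The board stands in the slot, released and nearly upright, at crop (370,410). Now I'll grip the wrench and make the first slip back and pull.

```bash
cat >> h.py <<'E'
def ft(a):
    f=np.array(get_obs()["wrist_force"]); t=np.sin(a)*Y-np.cos(a)*E_; r=-np.cos(a)*Y-np.sin(a)*E_
    return f@t,f@r,f@N
def sweep(a0,a1,v=.08,lim=14,h=.003):
    n=int(np.ceil(abs(a1-a0)/.1)); out=[]
    for a in np.linspace(a0,a1,n+1)[1:]:
        p,q=wpose(a,h); bot.servo_line(p,q,velocity=v); f=ft(a); out.append("%.2f:%.0f/%.0f/%.0f"%(a,*f))
        if abs(f[0])>lim: out.append("LIM"); break
    print(" ".join(out),"w%.4f t%.1f"%(get_obs()["gripper_width"],get_obs()["time_s"])); return a
E
python3 - <<'E'
from h import *
a=.46
bot.reach(*wpose(a,.13)); print(get_obs()["time_s"],ft(a))
bot.servo_line(wpose(a)[0],velocity=.12); print(ft(a))
hand.move_gripper(0,25); o=get_obs(); print(o["time_s"],o["gripper_width"],o["grip_force"],ft(a))
if o["gripper_width"]>.012:
    a=sweep(a,-.52); a=sweep(a,.52)
    d=cam("scene"); np.savez("scene3.npz",**d); save(d,"pics/scene3.png",(260,120,480,340),2.6)
E
```

```text
12.2 (np.float64(-0.03896643994961106), np.float64(-0.25017187254030404), np.float64(0.23896098976333943))
(np.float64(-0.7661174515111338), np.float64(0.08926935101485858), np.float64(0.2391978532314066))
13.775 0.01550239527464878 27.252901196479797 (np.float64(0.02356720353556345), np.float64(-0.27812690412183083), np.float64(2.899876493149087))
0.36:-0/-1/6 0.26:-2/-0/6 0.17:-1/-0/6 0.07:-2/1/6 -0.03:-3/1/8 -0.13:-3/2/7 -0.23:-4/2/7 -0.32:-5/3/8 -0.42:-4/5/7 -0.52:-4/6/7 w0.0157 t16.7
-0.43:-5/4/8 -0.33:-5/4/8 -0.24:-4/3/8 -0.14:-4/2/7 -0.05:-5/2/7 0.05:-3/1/7 0.14:-2/-0/7 0.24:-2/-0/7 0.33:-1/0/7 0.43:-1/-0/7 0.52:-0/-1/7 w0.0152 t19.8
```

View pics/scene3.png

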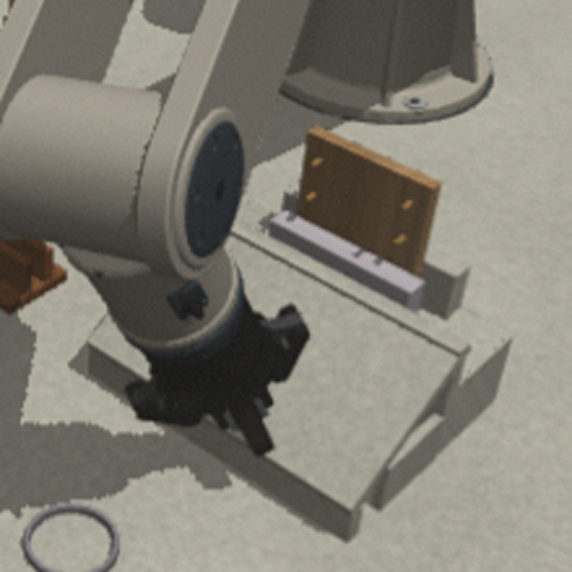

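The gripper is on the handle at crop (255,430), the board stands, and the jaw seems to have shifted slightly. I'll measure the jaw travel by patch registration between the two frames.

```bash
cat >> h.py <<'E'
def jawtravel(f,ref="scene0.npz"):
    # px shift of the jaw's outer (camera-side) edges, by phase correlation, expressed along plinth x
    d=dict(np.load(ref)); J=SLOT+.042*Z-.011*X
    g=lambda im:cv2.cvtColor(im,cv2.COLOR_RGB2GRAY).astype(np.float32)
    pts=[J-.016*X-.01*Z+.06*Y*k for k in(-1,1)]; uv=proj(d,pts); c=uv.mean(0)
    x0,y0=(c-[34,22]).astype(int); tpl=g(d["frame"])
    dirp=(proj(d,[J+.01*X])-proj(d,[J]))[0]/10.
    a=(d["frame"].astype(int)); b=f.astype(int)
    def cen(im):
        w=im[y0-5:y0+49,x0-5:x0+73]; m=(w[...,2]-w[...,1]>3)&(w.sum(2)>330); yx=np.argwhere(m); return yx.mean(0)[::-1],len(yx)
    (ca,na),(cb,nb)=cen(a),cen(b)
    return np.round((cb-ca)@dirp/(dirp@dirp),2),na,nb,np.round(dirp,3)
E
python3 - <<'E'
from h import *
for k in(0,1,2,3): print(k,jawtravel(np.load(f"scene{k}.npz")["frame"]))
E
```

```text
0 (np.float64(0.0), 91, 91, array([ 0.281, -0.215]))
1 (np.float64(0.3), 91, 94, array([ 0.281, -0.215]))
2 (np.float64(0.26), 91, 88, array([ 0.281, -0.215]))
3 (np.float64(4.12), 91, 145, array([ 0.281, -0.215]))
```

The jaw has moved about 4 mm, so the nut is near 0.9. I'll repeat the strokes.

```bash
python3 - <<'E'
from h import *
a=.52
for k in(4,5):
    a=sweep(a,-.53,v=.1); a=sweep(a,.53)
    d=cam("scene"); np.savez(f"scene{k}.npz",**d); print(jawtravel(d["frame"]))
    if a<.5: break
E
```

```text
0.42:-1/-1/7 0.33:-1/-0/6 0.23:-2/-1/7 0.14:-2/-1/6 0.04:-2/0/6 -0.05:-4/1/7 -0.15:-4/2/6 -0.24:-4/3/6 -0.34:-4/4/7 -0.43:-4/4/7 -0.53:-6/6/7 w0.0155 t22.7
-0.43:-3/5/8 -0.34:-3/4/8 -0.24:-3/2/7 -0.14:-4/2/8 -0.05:-5/2/7 0.05:-3/0/8 0.14:-4/0/8 0.24:-2/-0/7 0.34:-0/-1/7 0.43:-1/-1/7 0.53:-0/-1/6 w0.0155 t25.9
(np.float64(5.45), 91, 138, array([ 0.281, -0.215]))
0.43:-0/-1/7 0.34:-1/-1/7 0.24:-2/-0/8 0.14:-3/-1/6 0.05:-2/-0/6 -0.05:-3/1/7 -0.14:-3/2/7 -0.24:-3/3/7 -0.34:-5/3/7 -0.43:-5/4/7 -0.53:-5/6/7 w0.0156 t28.8
-0.43:-4/4/8 -0.34:-3/3/9 -0.24:-3/3/8 -0.14:-4/2/7 -0.05:-4/1/8 0.05:-4/0/7 0.14:-4/-0/7 0.24:-2/0/7 0.34:-2/-0/7 0.43:-1/-1/6 0.53:-0/-2/7 w0.0156 t32.0
(np.float64(7.94), 91, 133, array([ 0.281, -0.215]))
```

```bash
python3 - <<'E'
from h import *
a=.53
for k in(6,7):
    a=sweep(a,-.53,v=.1); a=sweep(a,.53)
    d=cam("scene"); np.savez(f"scene{k}.npz",**d); print(jawtravel(d["frame"]))
    if a<.5: break
d=cam("scene"); save(d,"pics/scene7.png",(260,120,480,340),2.6)
E
```

```text
0.43:-1/-1/6 0.34:-1/-1/7 0.24:-1/-1/7 0.14:-2/-0/6 0.05:-2/0/7 -0.05:-3/1/7 -0.14:-3/1/7 -0.24:-4/2/8 -0.34:-5/4/7 -0.43:-4/4/6 -0.53:-5/6/8 w0.0158 t34.9
-0.43:-3/4/8 -0.34:-3/4/8 -0.24:-3/3/7 -0.14:-3/2/8 -0.05:-4/2/8 0.05:-8/-0/9 0.14:-11/-1/10 0.24:-1/-1/7 0.34:-4/-1/8 0.43:-7/-2/8 0.53:-12/-2/9 w0.0157 t38.1
(np.float64(7.15), 91, 134, array([ 0.281, -0.215]))
0.43:-7/-2/7 0.34:-4/-0/7 0.24:-1/-0/6 0.14:-1/-0/6 0.05:-3/1/7 -0.05:-2/1/8 -0.14:-4/2/7 -0.24:-4/2/7 -0.34:-4/3/7 -0.43:-4/5/8 -0.53:-4/5/7 w0.0154 t41.0
-0.43:-4/5/8 -0.34:-8/4/9 -0.24:-12/4/11 -0.14:-4/1/8 -0.05:-5/-0/8 0.05:-8/1/9 0.14:-12/-1/10 0.24:-0/-1/7 0.34:-3/-2/7 0.43:-7/-1/9 0.53:-12/-2/9 w0.0155 t44.2
(np.float64(5.95), 91, 137, array([ 0.281, -0.215]))
```

View pics/scene7.png

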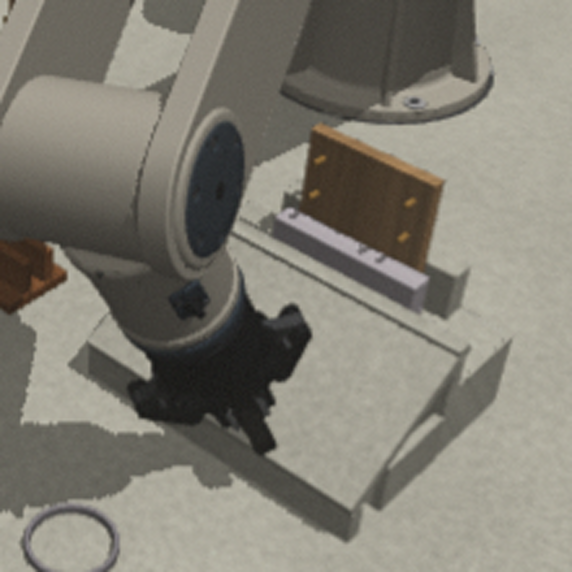

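Forces now build to -12 N and break off repeatedly, from the start of the stroke. The nut is at its stop and the jaw is flush on the board, crop (360,225). I'll unload, release, back off and check.

```bash
python3 - <<'E'
from h import *
a=sweep(.53,.42)
hand.move_gripper(.045)
bot.servo_line(wpose(a,.15)[0],velocity=.15)
bot.reach([.55,-.1,.33],down(YAW))
o=get_obs(); print(o["time_s"],o["wrist_force"],o["gripper_width"])
d=cam("scene"); np.savez("scene8.npz",**d); t=cam("top"); np.savez("top8.npz",**t)
print([jawtravel(np.load(f"scene{k}.npz")["frame"]) for k in(2,5,8)])
im=np.hstack([cv2.resize(d["frame"][120:270,330:460],None,fx=3,fy=3,interpolation=2),cv2.resize(np.clip(t["frame"][175:290,135:260]*1.9,0,255).astype(np.uint8),(390,450),interpolation=2)])
cv2.imwrite("pics/final.png",im[...,::-1])
E
```

```text
0.47:-9/-2/7 0.42:-7/-1/8 w0.0158 t44.8
47.5583 [ 0.36541403  1.44741303 -0.06508713] 0.044635872957107824
[(np.float64(0.26), 91, 88, array([ 0.281, -0.215])), (np.float64(7.94), 91, 133, array([ 0.281, -0.215])), (np.float64(10.49), 91, 97, array([ 0.281, -0.215]))]
```

View pics/final.png

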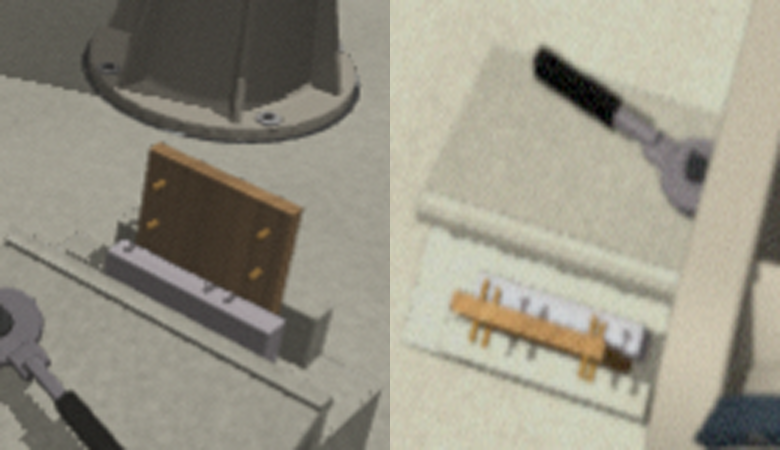

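```bash
python3 - <<'E'
from h import *
d=dict(np.load("scene8.npz"))
c=SLOT+.005*X; q=lambda k,z:proj(d,[c-.006*X+k*.055*Y+z*Z])[0]
for k in(1,-1): print("pred top,z45",((q(k,.12)-[330,120])*3).round(),((q(k,.045)-[330,120])*3).round())
P=plane(d,np.array([(150,148),(291,215)])/3+[330-.3,120-.3],.19)-SLOT; print(np.round(np.c_[P@X,P@Y],4),"expect x -.001, y ±.055")
E
```

```text
pred top,z45 [148. 148.] [135. 239.]
pred top,z45 [294. 214.] [273. 308.]
[[ 0.      0.0552]
 [-0.0024 -0.053 ]] expect x -.001, y ±.055
```

The board's top edge is within 2 mm of the upright clamped position, and jaw travel of about 10.4 mm matches the nut at its stop. Handing in.

```bash
python3 -c "
from h import *
print(hand_in(), get_obs()['time_s'])"
```

```text
the job is handed in; nothing more can be done
the job is handed in; nothing more can be done
```

I handed the job in at about 48 s of the 66 s allowed: the small board stands upright in the slot with the jaw closed on it (about 10.5 mm travel seen by camera, nut judged to be at its stop), the wrench is released and the arm is clear, but the judge's verdict wasn't shown and I didn't re-measure the jar, bangle, comb and pendant.

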